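# Hold the copy mirror so the camera sees the block's mark

## Robot

A 6-joint arm with a two-finger parallel gripper is mounted at the origin on the work surface. World frame = base frame: x ahead of the robot, y to its left, z up, the work surface at z = 0. Lengths are in m, angles in degrees, forces in N, time in s.
With the tool pointing down it reaches from about 0.325 to 0.775 m from the base axis. Payload 9.3 kg.
Tool frame: the origin (TCP) lies at the very end of the fingers, on their centre line; the grasp point (between the pads) lies 19 mm behind it; z points along the fingers, y is the line along which they close (so a half turn about z gives the same grasp; the last joint's range is limited). The gripper opens to 85 mm and grips with 20 to 120 N. Pads are 22 mm wide; open, the fingers measure 114 mm over their backs; the gripper's body (76 mm by 85 mm) begins 54 mm behind the grasp point. The pads swing forward as they close: fully open they stand 13 mm farther back than shut.
Start: joints at [61.501, 14.817, 1.232, 76.415, 0, 81.257], TCP at [0.186, 0.518, 0.231] pointing down, gripper open.
Joint ranges: [-174.27, 174.27], [-52.1, 104.24], [-59.71, 78.15], [-110.17, 111.67], [-87.03, 83.33], [-180, 180]. Speed limits (degrees/s): [127.2, 127.2, 159.86, 180, 180, 180].

## Interface

Orientations are given as [roll, pitch, yaw] about the fixed x, y, z axes, in that order (R = Rz(yaw) Ry(pitch) Rx(roll)).
In Python, from rig import robot gives the robot as it stands.
- The arm moves only by the shell command python3 -m inch 'ROWS' [FORCE]. ROWS is JSON, a list that holds one entry, the list of rows, each a list of 7 numbers: the shift along the tool's x, y, z in units of 0.4 m (1.0 is 0.4 m), then the turn, a rotation vector about the tool's x, y, z in units of 0.5 rad (1.0 is 0.5 rad), then the gripper command: -1 is fully open, 1 is shut, values between are in proportion. A call has 1 to 12 rows; each row is the pose to reach, as a shift and turn from the pose commanded when the call began, along the tool's axes at that moment; what a row does not reach only later rows make up. A row lasts 1/10 s, in which the tool goes at most 50 mm and 8.59 degrees, less where a joint would pass 70% of its speed; a pose out of reach is approached as far as the arm can. A call with a number of a shift or a turn outside -1 to 1 is refused whole. A call with a gripper value outside its range is refused whole. The fingers move at their own pace and stop on an object; FORCE is the grip in N (left out, the last holds). Time passes only in rows, so rows that repeat a pose let the fingers close. It gives the time, the measured TCP pose, the force, the opening and the grip force at its end, in the units of the state.
- robot.state(): the state, without advancing time (a new reading comes with each control period).
- robot.camera(name): name is "scene" or "top" or "wrist"; returns the picture (400x640x3 uint8, blue, green, red); there is no depth.
- robot.camera_params(name): a dict with "fx", "fy", "cx", "cy" (pixels), "xyz" and "orientation" of the camera in the world; the wrist camera has in their place "tool_from_camera" (4x4, takes a point from camera to tool coordinates, whose origin is the TCP and whose axes are the flange's). Camera axes: x right, y down, z forward; pixel columns grow to the right and rows downward; lengths in m; the calibration is good to about 2 mm. The wrist camera is an equidistant fisheye: a pixel r from the principal point sees the ray r / f radians off the axis. A picture is of the moment at which its call begins: read the wrist's pose just before it. camera_params takes no time and is no camera call.
- robot.job_done(): hands the job in; it is judged then, once.
Trained networks look in the newest picture that a camera, given by its name, has taken for a name from the list of things; names that differ only in an ending like _2 or _b are one class to them, and where a whole thing is asked for, a point or a joint stands for the part that bears it (a point fixed in the world has none). Each returns a list of dicts, best first, with "score" (0 to 1); they miss things now and then, are a little off and sometimes report something else, mostly with a low value. They report only what shows in the picture. A call takes as long as a camera call. They do not tell look-alikes from the thing itself.
- robot.spot_in(camera, query): "position" ([row, column] in pixels, amid what is visible of it).
- robot.landmark_of(camera, query): "position" ([row, column] in pixels: a listed point, or the origin of a listed thing).
The state is a dict: "t": time; "joints": joint angles; "qvel": joint speeds; "tau": joint torques, N m; "tcp_pos": TCP position; "eef_rot": TCP orientation; "wrist_force": force on the tool from outside, world axes, zero at the start; "torque": the same for the moment, N m; "grip_width": finger opening in m; "finger_force": force on a finger pad.
Only numpy, scipy, OpenCV 4.12 (cv2) and the standard library are available. Lean on these libraries where they do the work, as an engineer would, in place of code of your own. Each camera call takes 0.05 s, during which the arm holds its last target. There are 200 camera calls.

## Task

Ready the copy camera for the next shot: swing its sprung film-advance lever (red peg on top of the camera) round to its stop and let it spring all the way back. Then take the mirror's black post and turn the mirror until the camera sees the red mark of the carved block in it, which is when the yellow needle points at that mark, and finish with your fingers still on the post, holding the mirror still at that angle against its spring. Leave the ink jar, gouge and mallet where they lie.

Things in the scene. Friction and masses are not known exactly. Their poses are not given: they have to be found in the camera images.
- rig: The camera rig, clamped to the table: plywood base board 330 x 130 x 14 mm carrying camera and mirror. Origin on the table at the foot of the mirror's upright axis; y runs from there to the lens, z up. The black and aluminium camera (130 wide in x, 55 deep in y, flat top 152 mm above the table) has its middle at y = 200 mm.
- lens (a point): Centre of the front glass of the camera's lens, 110 mm above the table, 126 mm (horizontally) from the mirror's upright axis. The lens looks level, straight at that axis.
- lever_axis (a point): Point on the upright axis of the film-advance lever on top of the camera, at the height of lever_peg (188 mm above the table).
- lever_peg (a point): Middle of the gripping part of the lever's upright red peg: 12 mm diameter, from 166 to 206 mm above the table, this point at 188 mm, 50 mm from the lever axis. The lever's flat aluminium arm (top at 166 mm) lies under it, its underside 8 mm above the camera's top. Nothing stands beside the peg at its height.
- advance (a joint): Angle of the film-advance lever, rad: 0 at rest (peg behind the camera), growing anticlockwise seen from above, to a hard stop at 1.4. A spring returns it to 0: about 1 N at the peg at rest, about 3 N at the stop.
- mirror (a joint): Mirror angle about its upright axis, rad: 0 at rest, growing anticlockwise from above, stop at 1.15; the angle needed is 0.5 to 1.0. A spring always pulls it back: 2 N at the post at rest, 5 N at 0.9. At angle q the camera sees, by way of the mirror, along the level direction 2 x (q + 0.12) rad anticlockwise (from above) of the direction from axis to lens.
- glass (a point): Middle of the mirror's reflecting face, on its upright turning axis, 110 mm above the table. Glass 96 mm wide, 76 mm high, in a grey plastic frame 108 x 88 mm. Site x axis is the mirror's normal; at rest it is 0.12 rad anticlockwise of the direction to the lens.
- needle: Flat yellow needle with an orange tip on top of the mirror's axis, 115 mm long, 6 mm wide, 4 mm thick, at 165 mm height. Origin on the mirror's axis. It is geared two to one to the mirror and its x axis points from the axis along the camera's reflected line of sight (level); z is up.
- post: The mirror's upright black post, the handle by which it is turned: round, 14 mm diameter, 60 mm tall from 160 to 220 mm above the table. Origin at the middle of its foot, 70 mm from the mirror's axis behind the glass (opposite to the mirror's normal), on a flat steel arm 18 mm wide whose top is at 160 mm. It turns freely about itself, and moves with the mirror on a circle about the mirror axis.
- post_mid (a point): Middle of the gripping part of the black post, 194 mm above the table, 34 mm above its foot; same post as post.
- mark (a point): Centre of the red mark, a flat disc 36 mm in diameter on the upright face of the carved woodblock, 110 mm above the table, level with lens and glass. A red strip 12 mm wide lies straight above it on the block's top edge (171 mm high). The block is 130 wide, 150 high, 26 mm thick; x points out of its face.
- easel: Dark wooden easel (150 x 100 mm foot) fixed to the table and holding the block, between robot and mirror, 150 to 230 mm from the mirror's axis. Origin on the table right under the mark's centre.
- ink_jar: Bystander: amber glass jar with black cap, 56 mm diameter, 70 mm tall, origin under its centre. Leave it.
- gouge: Bystander: wood-handled carving gouge lying flat, about 190 mm long, 22 mm high, origin under the handle, blade towards its x. Leave it.
- mallet: Bystander: wooden mallet lying flat, about 180 mm long, head 85 mm wide and 54 mm high, origin on the table under the handle, head towards its x. Leave it.
Mind the look-alikes: they are no part of the job. What is shaped like the easel but orange is not meant.

How it is judged:
By the outcome, as a careful person would: the job done as asked, in the order asked, and still so for the second after the job is handed in, while the arm keeps its last pose, push and grip.
It also fails if it takes over 45 s, if anything falls off the work surface, if the arm or the gripper's body presses on something with over 40 N, if the wrist force passes 120 N, or if a joint passes its speed limit or range.

## Working session

There is one attempt and no reset: what is moved stays moved. The work goes in short steps, Python scripts to look and compute and a shell command to move; the robot and the scene stay as the last step left them, time stands still between calls to the robot, and variables do not carry over. Pictures are saved under pics/ and viewed, at most 10 in all, crops included, and the job is handed in when it is done.

```bash
ls; mkdir -p pics; python3 - <<'E'
from rig import robot
import cv2,numpy as np
s=robot.state();print({k:np.round(v,3).tolist() for k,v in s.items()})
for c in("scene","top"):
    cv2.imwrite(f"pics/{c}0.png",robot.camera(c));p=robot.camera_params(c);print(c,p)
    for q in("lever_peg","lever_axis","lens","glass","post_mid","post","mark","easel","needle","rig","ink_jar","gouge","mallet"):
        print(q,[(round(d["score"],2),np.round(d["position"]).tolist()) for d in robot.landmark_of(c,q)[:3]])
print(robot.camera_params("wrist"))
E
```

```text
pics
{'t': 0.0, 'joints': [61.503, 14.849, 1.188, 76.416, 0.001, 81.258], 'qvel': [-0.118, -0.018, 0.04, 0.029, -0.085, -0.026], 'tau': [0.002, -55.564, 34.452, 0.014, -0.0, -0.0], 'tcp_pos': [0.186, 0.517, 0.231], 'eef_rot': [-179.924, -0.013, 160.245], 'wrist_force': [-0.425, -0.196, -0.869], 'torque': [0.042, -0.04, 0.037], 'finger_force': 0.0, 'grip_width': 0.086}
scene {'fx': 388.7305256443227, 'fy': 388.7305256443227, 'cx': 327.2804400604553, 'cy': 198.32049346769205, 'xyz': array([ 1.34390046, -0.3216979 ,  0.89824741]), 'orientation': array([-133.69319515,    0.74327111,   71.40307085])}
lever_peg [(0.51, [268.0, 350.0]), (0.42, [230.0, 374.0]), (0.4, [139.0, 420.0])]
lever_axis [(0.63, [144.0, 409.0])]
lens [(0.87, [181.0, 399.0])]
glass [(0.84, [200.0, 378.0])]
post_mid [(0.58, [192.0, 362.0]), (0.55, [226.0, 374.0])]
post [(0.45, [204.0, 364.0])]
mark [(0.9, [282.0, 216.0]), (0.89, [204.0, 221.0]), (0.74, [179.0, 313.0])]
easel [(0.92, [206.0, 315.0]), (0.82, [229.0, 227.0])]
needle [(0.54, [185.0, 376.0]), (0.16, [227.0, 376.0])]
rig [(0.81, [226.0, 374.0])]
ink_jar [(0.8
[... 567 characters left out ...]
57, [248.0, 330.0])]
easel [(0.98, [247.0, 333.0]), (0.79, [248.0, 443.0]), (0.76, [145.0, 456.0])]
needle [(0.65, [179.0, 270.0])]
rig []
ink_jar [(0.78, [153.0, 322.0])]
gouge [(0.94, [177.0, 216.0])]
mallet [(0.73, [182.0, 401.0])]
{'fx': 309.70691628693146, 'fy': 309.70691628693146, 'cx': 327.1768071389897, 'cy': 195.85658371589642, 'tool_from_camera': array([[-8.62622102e-04, -9.65355368e-01, -2.60937291e-01,
         6.44961935e-02],
       [ 9.99999481e-01, -6.91162810e-04, -7.48853968e-04,
        -1.21331999e-04],
       [ 5.42560046e-04, -2.60937802e-01,  9.65355463e-01,
        -1.42670283e-01],
       [ 0.00000000e+00,  0.00000000e+00,  0.00000000e+00,
         1.00000000e+00]])}
```

View pics/top0.png

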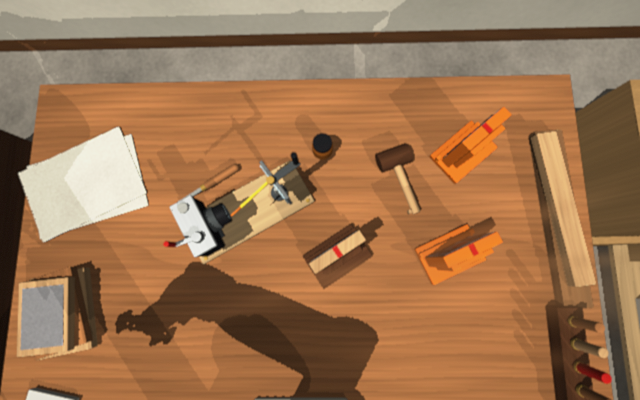

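View pics/scene0.png

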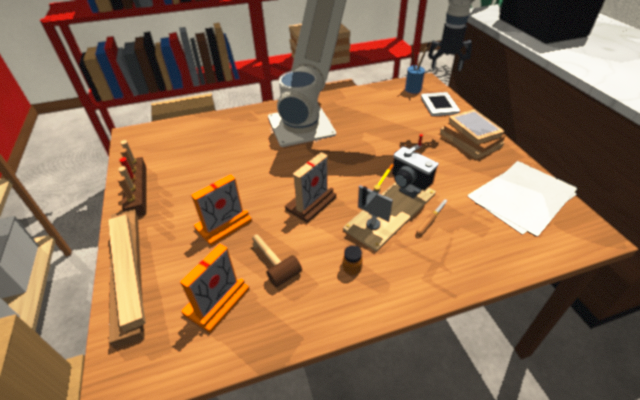

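The only dark easel stands at top (248,333) / scene (190,313). The orange look-alikes are at top (150,465) and (250,460). The red peg is at top (244,168) / scene (139,420), and the black post is at top (157,296) / scene (192,362). Other red things are the tool handles at top (375,595), which I rule out. The needle at rest points at the camera.

```bash
cat > h.py <<'E'
from rig import robot
import cv2,numpy as np
from scipy.spatial.transform import Rotation as R
from scipy.optimize import least_squares
def rot(e): return R.from_euler('xyz',e,degrees=True)
def ray(c,rc,st=None):
    p=robot.camera_params(c);u=(rc[1]-p["cx"])/p["fx"];v=(rc[0]-p["cy"])/p["fy"]
    if c!="wrist":
        return np.array(p["xyz"]),rot(p["orientation"]).apply([u,v,1])
    r=np.hypot(u,v);d=np.array([u/r*np.sin(r),v/r*np.sin(r),np.cos(r)]);T=p["tool_from_camera"]
    A=rot(st["eef_rot"]);return A.apply(T[:3,3])+st["tcp_pos"],A.apply(T[:3,:3]@d)
def atz(c,rc,z,st=None):
    o,d=ray(c,rc,st);return (o+d*(z-o[2])/d[2])[:2]
E
python3 - <<'E'
from h import *
obs={"lever_peg":(.188,[246,168],[139,420]),"lever_axis":(.188,[234,193],[144,409]),"lens":(.11,[212,228],[181,399]),"glass":(.11,[184,272],[200,378]),"post_mid":(.194,[157,296],[192,362]),"mark":(.11,[248,330],[179,313]),"easel":(0,[247,333],[206,315]),"needle":(.165,[179,270],[185,376]),"ink":(0,[153,322],[268,348]),"gouge":(0,[177,216],None),"mallet":(0,[182,401],[263,272])}
for k,(z,a,b) in obs.items():
    print(k,np.round(atz("top",a,z),3), b and np.round(atz("scene",b,z),3))
m=cv2.imread("pics/top0.png")[130:270,150:370];cv2.imwrite("pics/crop.png",cv2.resize(m,None,fx=3.6,fy=3.6,interpolation=cv2.INTER_CUBIC))
E
```

```text
lever_peg [0.477 0.266] [0.478 0.266]
lever_axis [0.501 0.214] [0.49  0.222]
lens [0.558 0.163] [0.559 0.164]
glass [0.624 0.06 ] [0.614 0.069]
post_mid [ 0.664 -0.004] [ 0.65 -0.  ]
mark [ 0.472 -0.076] [ 0.462 -0.082]
easel [ 0.478 -0.084] [ 0.47  -0.083]
needle [0.623 0.056] [0.607 0.061]
ink [ 0.732 -0.058] [ 0.737 -0.068]
gouge [0.669 0.229] None
mallet [ 0.648 -0.268] [ 0.65  -0.267]
```

View pics/crop.png

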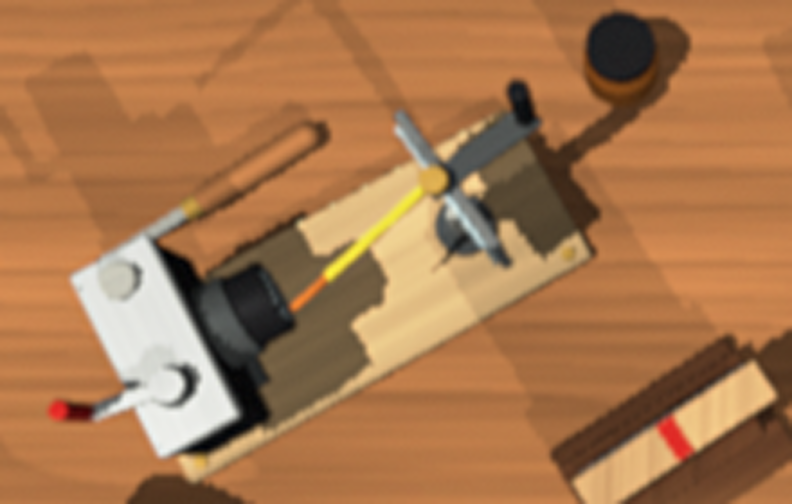

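The crop confirms the choices: red peg (58,410), yellow needle (433,180)→(295,308), black post (517,90), and the red strip of the dark easel's block (675,440). I'll move above the rig for a close wrist view.

```bash
python3 -m inch '[[[-0.89,-0.52,-0.25,0,0,0,-0.3],[-0.89,-0.52,-0.25,0,0,0,-0.3],[-0.89,-0.52,-0.25,0,0,0,-0.3],[-0.89,-0.52,-0.25,0,0,0,-0.3],[-0.89,-0.52,-0.25,0,0,0,-0.3],[-0.89,-0.52,-0.25,0,0,0,-0.3],[-0.89,-0.52,-0.25,0,0,0,-0.3],[-0.89,-0.52,-0.25,0,0,0,-0.3],[-0.89,-0.52,-0.25,0,0,0,-0.3],[-0.89,-0.52,-0.25,0,0,0,-0.3],[-0.89,-0.52,-0.25,0,0,0,-0.3],[-0.89,-0.52,-0.25,0,0,0,-0.3]]]' 30
python3 - <<'E'
from h import *
s=robot.state();print(s["t"],s["tcp_pos"],s["eef_rot"],s["grip_width"],np.abs(s["qvel"]).max())
im=robot.camera("wrist");cv2.imwrite("pics/w1.png",im)
Z={"lever_peg":.188,"lever_axis":.188,"lens":.11,"glass":.11,"post_mid":.194,"mark":.11,"easel":0,"needle":.165,"rig":0}
for q,z in Z.items():
    print(q,[(round(d["score"],2),np.round(d["position"]).tolist(),np.round(atz("wrist",d["position"],z,s),3).tolist()) for d in robot.landmark_of("wrist",q)[:3]])
E
```

```text
t: 2.6
tcp_pos: [0.4499, 0.2022, 0.3311]
eef_rot: [-180.0, -0.0, 160.3]
wrist_force: [-0.1, -0.2, -0.6]
grip_width: 0.0553
finger_force: 0.0
2.6 [0.44991529 0.20220111 0.33107299] [-1.79994380e+02 -3.26590452e-02  1.60292010e+02] 0.05528059794662361 0.7460316468966205
lever_peg [(0.77, [194.0, 396.0], [0.483, 0.262])]
lever_axis [(0.62, [224.0, 353.0], [0.498, 0.212])]
lens [(0.8, [258.0, 328.0], [0.561, 0.164]), (0.75, [194.0, 396.0], [0.508, 0.271])]
glass [(0.71, [316.0, 271.0], [0.625, 0.052])]
post_mid []
mark [(0.79, [287.0, 56.0], [0.476, -0.377]), (0.73, [253.0, 153.0], [0.477, -0.079]), (0.36, [193.0, 397.0], [0.508, 0.273])]
easel [(0.82, [228.0, 178.0], [0.476, -0.089]), (0.62, [263.0, 90.0], [0.477, -0.363])]
needle []
rig [(0.8, [278.0, 279.0], [0.623, 0.05])]
```

View pics/w1.png

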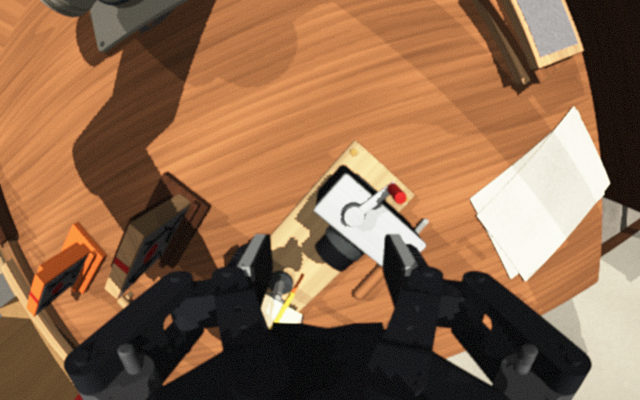

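The wrist view shows the peg's red top at (196,400), the lever knob at (212,355), the needle's orange tip at (280,300), and the dark easel at (230,175).

```bash
cat >> h.py <<'E'
def to(target,yaw=None):
    s=robot.state();A=R.from_euler('xyz',[180,0,s["eef_rot"][2]],degrees=True)
    print("shift units",np.round(A.inv().apply(np.array(target)-s["tcp_pos"])/.4,3))
E
python3 - <<'E'
from h import *
s=robot.state()
print("peg top",atz("top",[243.9,166.1],.206),atz("wrist",[196,400],.206,s))
print("hub",atz("top",[180,270.3],.167),"post top",atz("top",[155,293.6],.22))
print("needle tip",atz("top",[215.6,231.9],.165)); print("strip",atz("top",[252.2,337.5],.171))
print("knob",atz("top",[236.4,196.7],.175),atz("wrist",[212,355],.175,s))
to([.479,.265,.28]);to([.479,.265,.175])
E
```

```text
peg top [0.48016018 0.26178221] [0.48049649 0.26125383]
hub [0.62059177 0.05485547] post top [ 0.66123465 -0.0015781 ]
needle tip [0.54242027 0.13841853]
strip [ 0.46097444 -0.09099142]
knob [0.49706552 0.21031692] [0.49134656 0.21676127]
shift units [-0.014  0.173  0.128]
shift units [-0.014  0.173  0.391]
```

```bash
python3 -m inch '[[[-0.02,0.166,0.1,0,0,0.87,-0.3],[-0.02,0.166,0.1,0,0,0.87,-0.3],[-0.02,0.166,0.1,0,0,0.87,-0.3],[-0.02,0.166,0.2,0,0,0.87,-0.3],[-0.02,0.166,0.29,0,0,0.87,-0.3],[-0.02,0.166,0.39,0,0,0.87,-0.3],[-0.02,0.166,0.39,0,0,0.87,-0.3],[-0.02,0.166,0.39,0,0,0.87,-0.3]]]' 30
python3 - <<'E'
from h import *
cv2.imwrite("pics/w2.png",robot.camera("wrist")[100:400,150:550]);print(robot.state()["wrist_force"])
E
```

```text
t: 3.9
tcp_pos: [0.4807, 0.2613, 0.176]
eef_rot: [-180.0, -0.0, 135.3]
wrist_force: [0.2, 0.4, 0.3]
grip_width: 0.0558
finger_force: 0.0
[-0.12151941 -0.0313359   0.76251022]
```

View pics/w2.png

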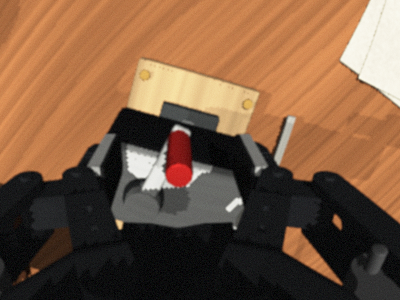

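The peg (180,160 in the crop) stands between the two fingers, so I'll close on it.

```bash
python3 -m inch '[[[0,0,0,0,0,0,1],[0,0,0,0,0,0,1],[0,0,0,0,0,0,1],[0,0,0,0,0,0,1],[0,0,0,0,0,0,1],[0,0,0,0,0,0,1]]]' 30
python3 - <<'E'
from h import *
s=robot.state()
p=s["tcp_pos"]
A=R.from_euler('xyz',[180,0,s["eef_rot"][2]],degrees=True)
c=np.array([.497,.213]); d=p[:2]-c; print(np.hypot(*d))
c=p[:2]-.05*d/np.hypot(*d); print(c)
for a in np.arange(.14,1.55,.14):
    q=c+rot([0,0,np.degrees(a)]).apply([*(p[:2]-c),0])[:2]
    print(round(a,2),np.round(A.inv().apply([*(q-p[:2]),0])/.4,3)[:2])
E
```

```text
t: 4.55
tcp_pos: [0.4811, 0.2616, 0.1763]
eef_rot: [179.9, 0.0, 135.3]
wrist_force: [0.6, 0.2, 6.4]
grip_width: 0.0109
finger_force: 29.4
0.051133053983799324
[0.49664808 0.21407701]
0.14 [ 0.007 -0.016]
0.28 [ 0.011 -0.033]
0.42 [ 0.014 -0.05 ]
0.56 [ 0.013 -0.068]
0.7 [ 0.011 -0.085]
0.84 [ 0.006 -0.102]
0.98 [-0.002 -0.118]
1.12 [-0.011 -0.132]
1.26 [-0.023 -0.146]
1.4 [-0.036 -0.157]
1.54 [-0.051 -0.167]
```

```bash
python3 -m inch '[[[0.007,-0.016,0,0,0,0,1],[0.011,-0.033,0,0,0,0,1],[0.014,-0.05,0,0,0,0,1],[0.013,-0.068,0,0,0,0,1],[0.011,-0.085,0,0,0,0,1],[0.011,-0.085,0,0,0,0,1]]]'
python3 -c "
from h import *
print(robot.landmark_of('wrist','lever_axis')) if robot.camera('wrist') is not None else 0"
```

```text
t: 5.15
tcp_pos: [0.4536, 0.2408, 0.1762]
eef_rot: [179.9, -0.0, 135.3]
wrist_force: [-2.0, 5.4, 5.8]
grip_width: 0.0107
finger_force: 29.8
[{'position': [334.9, 348.5], 'score': 0.77}]
```

```bash
python3 -m inch '[[[-0.002,-0.017,0,0,0,0,1],[-0.010,-0.033,0,0,0,0,1],[-0.019,-0.047,0,0,0,0,1],[-0.031,-0.061,0,0,0,0,1],[-0.037,-0.067,0,0,0,0,1],[-0.037,-0.067,0,0,0,0,1]]]'
```

```text
t: 5.85
tcp_pos: [0.446, 0.2113, 0.176]
eef_rot: [179.9, -0.0, 135.3]
wrist_force: [0.1, 3.9, 5.5]
grip_width: 0.0107
finger_force: 29.9
```

```bash
python3 -m inch '[[[-0.005,-0.005,0,0,0,0,1],[-0.010,-0.009,0,0,0,0,1],[-0.010,-0.009,0,0,0,0,1]]]'; python3 -m inch '[[[-0.006,-0.005,0,0,0,0,1],[-0.006,-0.005,0,0,0,0,1]]]'
```

```text
t: 6.15
tcp_pos: [0.4466, 0.2072, 0.176]
eef_rot: [179.7, -0.1, 135.4]
wrist_force: [1.8, 11.1, 4.5]
grip_width: 0.0111
finger_force: 29.9
t: 6.35
tcp_pos: [0.4467, 0.2063, 0.176]
eef_rot: [179.6, -0.3, 135.5]
wrist_force: [0.9, 25.3, 2.9]
grip_width: 0.0109
finger_force: 30.0
```

```bash
python3 -m inch '[[[0.021,0.022,0,0,0,0,1],[0.033,0.034,0,0,0,0,1],[0.042,0.048,0,0,0,0,1],[0.050,0.064,0,0,0,0,1],[0.054,0.081,0,0,0,0,1],[0.056,0.098,0,0,0,0,1],[0.057,0.116,0,0,0,0,1],[0.054,0.133,0,0,0,0,1],[0.049,0.150,0,0,0,0,1],[0.042,0.166,0,0,0,0,1],[0.042,0.166,0,0,0,0,1]]]'; python3 -m inch '[[[0,0,0,0,0,0,-0.3],[0,0,0,0,0,0,-0.3],[0,0,0,0,0,0,-0.3],[0,0,0,0,0,0,-0.3],[0,0,0,0,0,0,-0.3]]]'
python3 - <<'E'
from h import *
cv2.imwrite("pics/w3.png",robot.camera("wrist")[100:400,150:550]);print(robot.state()["wrist_force"])
E
```

```text
t: 7.45
tcp_pos: [0.4815, 0.2613, 0.1753]
eef_rot: [-180.0, 0.0, 135.3]
wrist_force: [-0.2, -1.5, 6.5]
grip_width: 0.0109
finger_force: 31.0
t: 7.95
tcp_pos: [0.4806, 0.2613, 0.1752]
eef_rot: [-180.0, -0.0, 135.3]
wrist_force: [0.0, -0.8, 0.3]
grip_width: 0.0556
finger_force: 0.0
[6.21556602e-04 6.43937992e-01 1.61060520e-01]
```

View pics/w3.png

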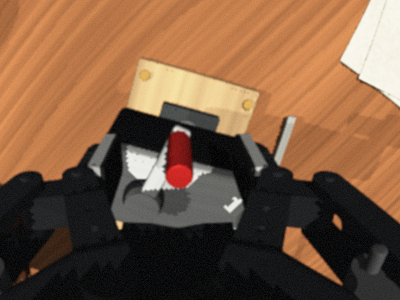

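The lever is back at rest, with the same picture as before the swing. Next I'll lift and go above the post.

```bash
python3 -m inch '[[[0,0,-0.12,0,0,0,-0.3],[0,0,-0.25,0,0,0,-0.3],[0,0,-0.31,0,0,0,-0.3],[-0.78,-0.15,-0.31,0,0,0,-0.3],[-0.78,-0.15,-0.31,0,0,0,-0.3],[-0.78,-0.15,-0.31,0,0,0,-0.3],[-0.78,-0.15,-0.31,0,0,0,-0.3],[-0.78,-0.15,-0.31,0,0,0,-0.3],[-0.78,-0.15,-0.31,0,0,0,-0.3],[-0.78,-0.15,-0.31,0,0,0,-0.3],[-0.78,-0.15,-0.31,0,0,0,-0.3],[-0.78,-0.15,-0.31,0,0,0,-0.3]]]' 40
python3 - <<'E'
from h import *
s=robot.state();print(s["tcp_pos"],np.abs(s["qvel"]).max())
im=robot.camera("wrist");cv2.imwrite("pics/w4.png",im)
Z={"lever_peg":.188,"lens":.11,"glass":.11,"post_mid":.194,"mark":.11,"easel":0,"needle":.165,"rig":0}
for q,z in Z.items():
    print(q,[(round(d["score"],2),np.round(d["position"]).tolist(),np.round(atz("wrist",d["position"],z,s),3).tolist()) for d in robot.landmark_of("wrist",q)[:3]])
E
```

```text
t: 9.2
tcp_pos: [0.6602, -0.0008, 0.2989]
eef_rot: [-180.0, -0.0, 135.3]
wrist_force: [-0.3, 0.0, -0.2]
grip_width: 0.0559
finger_force: 0.0
[ 0.66017321 -0.00077776  0.29885554] 1.5172425414405817
lever_peg [(0.35, [196.0, 326.0], [0.663, -0.004])]
lens [(0.78, [7.0, 370.0], [0.561, 0.163])]
glass [(0.96, [113.0, 336.0], [0.62, 0.052])]
post_mid [(0.77, [196.0, 327.0], [0.662, -0.002])]
mark [(0.95, [261.0, 78.0], [0.477, -0.372]), (0.9, [380.0, 189.0], [0.744, -0.416]), (0.62, [114.0, 167.0], [0.478, -0.081])]
easel [(0.97, [117.0, 200.0], [0.479, -0.087]), (0.93, [234.0, 118.0], [0.481, -0.363]), (0.56, [341.0, 205.0], [0.74, -0.42])]
needle [(0.73, [114.0, 338.0], [0.621, 0.052])]
rig [(0.58, [113.0, 332.0], [0.619, 0.051])]
```

View pics/w4.png

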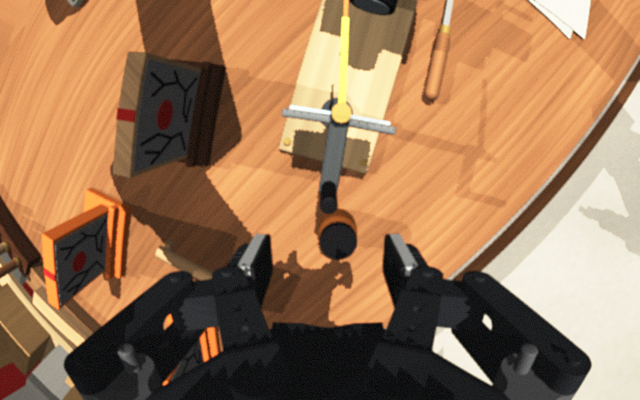

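The wrist view shows the post at (192,328), the hub at (113,341) with the needle towards the lens, and the true mark on the dark easel at (114,165). The orange ones at (260,78) are ignored. I'll descend and grip the post.

```bash
python3 -m inch '[[[-0.005,0.002,0.1,0,0,0,-0.3],[-0.005,0.002,0.2,0,0,0,-0.3],[-0.005,0.002,0.31,0,0,0,-0.3],[-0.005,0.002,0.31,0,0,0,-0.3],[-0.005,0.002,0.31,0,0,0,1],[-0.005,0.002,0.31,0,0,0,1],[-0.005,0.002,0.31,0,0,0,1],[-0.005,0.002,0.31,0,0,0,1],[-0.005,0.002,0.31,0,0,0,1],[-0.005,0.002,0.31,0,0,0,1]]]' 40
python3 - <<'E'
from h import *
s=robot.state();p=s["tcp_pos"]
A=R.from_euler('xyz',[180,0,s["eef_rot"][2]],degrees=True)
c=np.array([.6205,.052]); d=p[:2]-c; print(np.hypot(*d),np.degrees(np.arctan2(d[1],d[0])))
c=p[:2]-.07*d/np.hypot(*d); print(c)
for a in np.arange(.1,.91,.1):
    q=c+rot([0,0,np.degrees(a)]).apply([*(p[:2]-c),0])[:2]
    print(round(a,2),np.round(A.inv().apply([*(q-p[:2]),0])/.4,3)[:2])
E
```

```text
t: 10.65
tcp_pos: [0.6632, -0.002, 0.1782]
eef_rot: [179.9, 0.2, 135.3]
wrist_force: [-0.8, -1.2, 8.0]
grip_width: 0.0129
finger_force: 38.8
0.06884135756642656 -51.64471322987812
[0.61978102 0.05290858]
0.1 [-0.001  0.017]
0.2 [-0.001  0.035]
0.3 [0.001 0.052]
0.4 [0.005 0.069]
0.5 [0.011 0.086]
0.6 [0.018 0.102]
0.7 [0.027 0.117]
0.8 [0.037 0.131]
0.9 [0.049 0.144]
```

```bash
python3 -m inch '[[[-0.001,0.017,0,0,0,0,1],[-0.001,0.035,0,0,0,0,1],[0.001,0.052,0,0,0,0,1],[0.005,0.069,0,0,0,0,1],[0.011,0.086,0,0,0,0,1],[0.018,0.102,0,0,0,0,1],[0.027,0.117,0,0,0,0,1],[0.027,0.117,0,0,0,0,1],[0.027,0.117,0,0,0,0,1]]]' 60
cat > see.py <<'E'
from h import *
import sys
s=robot.state();n=sys.argv[1]
im=robot.camera("wrist");T=robot.camera("top");S=robot.camera("scene")
cv2.imwrite("pics/%s.png"%n,im);cv2.imwrite("pics/%st.png"%n,T);cv2.imwrite("pics/%ss.png"%n,S)
c=np.array([.6205,.052]);d=s["tcp_pos"][:2]-c;print("post ang",np.degrees(np.arctan2(d[1],d[0])),np.hypot(*d))
pts={"glass":.11,"mark":.11,"easel":0,"needle":.165,"post_mid":.194}
for k,z in pts.items():
    for cam in("wrist","top","scene"): print(k,cam,[(round(x["score"],2),np.round(x["position"]).tolist(),np.round(atz(cam,x["position"],z,s),3).tolist()) for x in robot.landmark_of(cam,k)])
def yel(im,cam,roi):
    h=cv2.cvtColor(im,cv2.COLOR_BGR2HSV);m=cv2.inRange(h,(24,150,130),(34,255,255))
    m2=np.zeros_like(m);r=roi;m2[r[0]:r[1],r[2]:r[3]]=m[r[0]:r[1],r[2]:r[3]]
    y,x=np.nonzero(m2)
    if len(y)<8:return
    P=np.array([atz(cam,(b,a),.166,s) for a,b in zip(x,y)])
    vx,vy,x0,y0=cv2.fitLine(P.astype(np.float32),cv2.DIST_HUBER,0,1e-4,1e-4).ravel()
    print(cam,"needle n",len(y),"line angle",np.degrees(np.arctan2(vy,vx))%180,"through",x0,y0,"ends",P.min(0),P.max(0))
    return
yel(im,"wrist",(0,250,150,450));yel(T,"top",(140,270,220,345))
E
python3 see.py a
```

```text
t: 11.55
tcp_pos: [0.6896, 0.0383, 0.1782]
eef_rot: [179.8, 0.4, 135.3]
wrist_force: [3.9, -4.6, 4.9]
grip_width: 0.0126
finger_force: 58.4
post ang -11.215089912698986 0.070475759194345
glass wrist [(0.97, [123.0, 272.0], [0.622, 0.053])]
glass top [(0.95, [185.0, 274.0], [0.621, 0.054])]
glass scene [(0.79, [201.0, 376.0], [0.618, 0.06])]
mark wrist [(0.97, [132.0, 65.0], [0.478, -0.08]), (0.77, [295.0, 12.0], [0.475, -0.372])]
mark top [(0.84, [243.0, 463.0], [0.48, -0.379]), (0.75, [247.0, 329.0], [0.474, -0.074]), (0.7, [131.0, 474.0], [0.746, -0.424])]
mark scene [(0.96, [179.0, 314.0], [0.464, -0.08]), (0.96, [280.0, 217.0], [0.741, -0.411]), (0.85, [203.0, 221.0], [0.474, -0.367])]
easel wrist [(0.69, [266.0, 56.0], [0.476, -0.38]), (0.66, [123.0, 125.0], [0.473, -0.085])]
easel top [(0.89, [148.0, 455.0], [0.739, -0.417]), (0.62, [247.0, 333.0], [0.478, -0.084]), (0.57, [246.0, 443.0], [0.478, -0.367])]
easel scene [(0.9, [228.0, 226.0], [0.47, -0.374]), (0.72, [204.0, 317.0], [0.465, -0.073]), (0.63, [306.0, 224.0], [0.745, -0.417]), (0.3, [180.0, 313.0], [0.343, -0.051])]
needle wrist [(0.93, [126.0, 254.0], [0.622, 0.054])]
needle top [(0.5, [182.0, 271.0], [0.615, 0.054])]
needle scene []
post_mid wrist [(0.92, [257.0, 327.0], [0.689, 0.039])]
post_mid top [(0.5, [197.0, 280.0], [0.577, 0.029])]
post_mid scene [(0.41, [197.0, 379.0], [0.681, 0.035])]
wrist needle n 146 line angle 38.25423 through 0.58600986 0.031820163 ends [0.56795117 0.01731569] [0.60846951 0.0476388 ]
top needle n 90 line angle 34.304173 through 0.57173795 0.022255547 ends [0.550931   0.00653868] [0.61620347 0.05114397]
```

View pics/a.png

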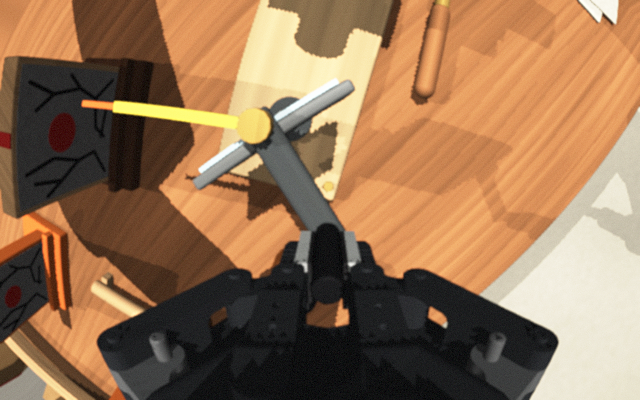

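The wrist view shows the hub at (126,254) and needle tip at (104,83). The mark is at (132,62) with its strip at (142,4), so the needle has a few degrees more to turn.

```bash
python3 - <<'E'
from h import *
s=robot.state()
h=atz("wrist",[126,254],.169,s)
A=lambda p,q:np.degrees(np.arctan2(*(q-p)[::-1]))%360
for px in([107,115],[104,83]):
    q=atz("wrist",px,.166,s);print(h,q,A(h,q))
mk=atz("wrist",[132,63],.11,s);st=atz("wrist",[142,5],.171,s);print("mark",mk,A(h,mk),"strip",st,A(h,st))
for rc,st_ in(([252.2,337.5],0),): q=atz("top",rc,.171);print("top strip",q,A(atz("top",[180,270.3],.169),q))
T=cv2.imread("pics/at.png")[150:270,230:350];cv2.imwrite("pics/atc.png",cv2.resize(T,None,fx=5,fy=5,interpolation=cv2.INTER_CUBIC))
E
```

```text
[0.62227277 0.05436226] [0.54877193 0.00447009] 214.16855488988708
[0.62227277 0.05436226] [ 0.52527956 -0.01147036] 214.16608474231955
mark [ 0.47628018 -0.08244902] 223.14052861633454 strip [ 0.46704963 -0.09068812] 223.0596585866569
top strip [ 0.46097444 -0.09099142] 222.43778029436072
```

View pics/atc.png

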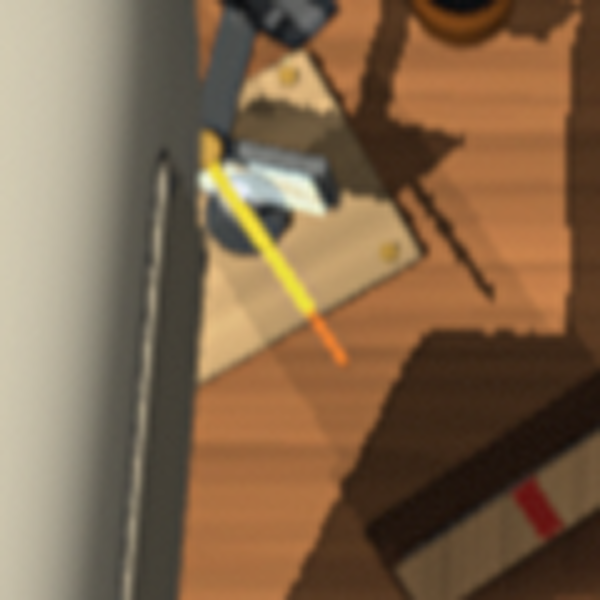

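The top crop shows the tip at (343,362) and the strip at (540,508) from the hub (212,150), so the needle still needs about 9°. That matches the wrist figures (214.2 → 223.1) and means about 5.5 mm at the post.

```bash
python3 -m inch '[[[0.004,0.006,0,0,0,0,1],[0.008,0.011,0,0,0,0,1],[0.008,0.011,0,0,0,0,1],[0.008,0.011,0,0,0,0,1]]]'
python3 - <<'E'
from h import *
s=robot.state();im=robot.camera("wrist");T=robot.camera("top")
a=cv2.resize(im[60:200,0:330],None,fx=2.4,fy=2.4,interpolation=cv2.INTER_CUBIC)
b=cv2.resize(T[160:270,230:350],None,fx=2.2,fy=2.2,interpolation=cv2.INTER_CUBIC)
c=np.zeros((a.shape[0]+b.shape[0],a.shape[1],3),np.uint8);c[:len(a)]=a;c[len(a):,:b.shape[1]]=b
cv2.imwrite("pics/b.png",c);print(a.shape,b.shape)
h=cv2.cvtColor(im,cv2.COLOR_BGR2HSV);m=cv2.inRange(h,(23,150,130),(34,255,255));m[:, :]=m*1;m[:80]=0;m[200:]=0;m[:,:80]=0;m[:,235:]=0
y,x=np.nonzero(m)
A=lambda p,q:np.degrees(np.arctan2(*(q-p)[::-1]))%360
P=np.array([atz("wrist",(r,k),.166,s) for r,k in zip(y,x)],np.float32)
vx,vy,x0,y0=cv2.fitLine(P,cv2.DIST_HUBER,0,1e-4,1e-4).ravel();print(len(y),x.min(),x.max(),y.min(),y.max(),np.degrees(np.arctan2(vy,vx))%180,x0,y0)
for cam in("wrist","top"):
  for k,z in(("needle",.165),("mark",.11)):print(cam,k,[(d["score"],d["position"],atz(cam,d["position"],z,s)) for d in robot.landmark_of(cam,k)])
E
```

```text
t: 12.85
tcp_pos: [0.6906, 0.0434, 0.1783]
eef_rot: [179.8, 0.4, 135.3]
wrist_force: [6.0, -4.6, 2.8]
grip_width: 0.0125
finger_force: 58.4
(336, 792, 3) (242, 264, 3)
309 107 220 125 140 46.076843 0.5793811 0.017184777
wrist needle [(0.68, [133.4, 245.3], array([0.62201053, 0.05309007]))]
wrist mark [(0.91, [296.7, 9.9], array([ 0.47282327, -0.37745975])), (0.6, [133.9, 61.9], array([ 0.47716909, -0.07940902]))]
top needle [(0.5, [180.5, 271.8], array([0.61986475, 0.05181786]))]
top mark [(0.69, [246.7, 331.2], array([ 0.47493732, -0.07849399])), (0.66, [243.1, 460.4], array([ 0.48041164, -0.372876  ])), (0.56, [130.7, 474.0], array([ 0.74789927, -0.42462215]))]
```

View pics/b.png

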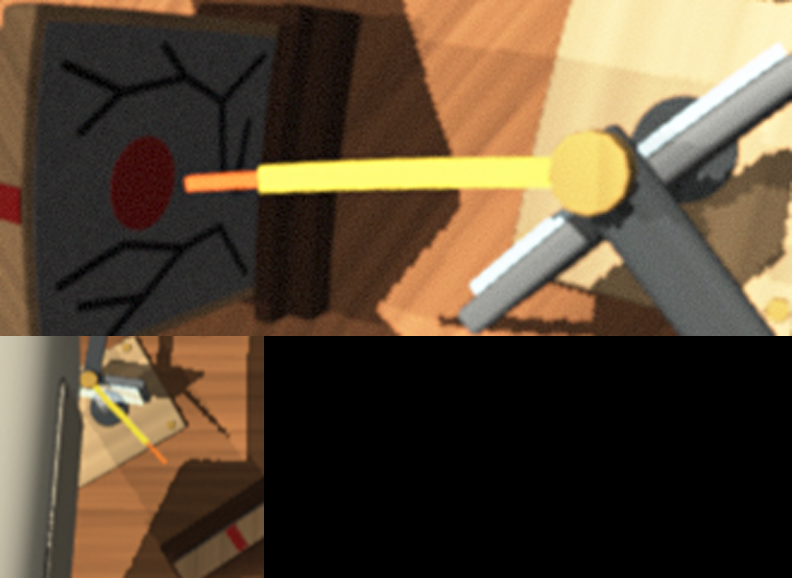

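```bash
python3 - <<'E'
from h import *
s=robot.state();A=lambda p,q:np.degrees(np.arctan2(*(q-p)[::-1]))%360
f=lambda u,v,z:atz("wrist",[60+v/2.4-.3,u/2.4-.3],z,s)
h=f(590,173,.170);print("hub",h)
for n,u,v,z in(("root",548,172,.167),("joint",259,180,.167),("tip",185,183,.167),("mark",142,183,.11),("strip",8,204,.171)):
    q=f(u,v,z);print(n,q,A(h,q))
t=lambda u,v,z:atz("top",[160+(v-336)/2.2,230+u/2.2],z)
h=t(90,380,.17);print("top hub",h,A(h,t(165,462,.167)),A(h,t(237,537,.171)))
for k in ((545,172),): print(A(f(*k,.167),f(185,183,.167)))
E
```

```text
hub [0.62225362 0.05487072]
root [0.61481087 0.04795489] 222.89834440502787
joint [ 0.5564133  -0.00589865] 222.70642422423572
tip [ 0.53526616 -0.02472818] 222.46044031347716
mark [ 0.47467594 -0.08392872] 223.24427625315647
strip [ 0.46657998 -0.08931077] 222.80517456909567
top hub [0.61989209 0.05302978] 222.0159951336411 222.60231889591262
222.41741753142915
```

The needle reads 222.5° and the mark 222.9°, so the aim is within half a degree. I'll hold, check that it's steady, and hand in.

```bash
python3 -m inch '[[[0,0,0,0,0,0,1],[0,0,0,0,0,0,1],[0,0,0,0,0,0,1],[0,0,0,0,0,0,1],[0,0,0,0,0,0,1]]]' && python3 -c "
from rig import robot
print(robot.job_done())"
```

```text
t: 13.65
tcp_pos: [0.6906, 0.0434, 0.1783]
eef_rot: [179.8, 0.4, 135.3]
wrist_force: [4.9, -4.4, 4.1]
grip_width: 0.0124
finger_force: 58.4
the job is handed in; nothing more can be done
None
```

I handed the job in at 13.65 s: the film-advance lever went to its stop and came back to rest, led back in the fingers and let go there. The mirror is held by its post with the needle within about half a degree of the red mark, and the jar, gouge and mallet were not touched.

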